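Isolate the soak-test plate, reject the failed modules, re-energise

TASK

Take the failed (red-capped) power modules off the live test plate: turn the rotary load switch off first, then throw the isolator off, and only then pick up each red module and drop it in the orange reject crate. When all red ones are in the crate, throw the isolator back on and last turn the load switch on again (yellow marks are on, white marks off); never work the isolator while the load switch is on, and leave the green module, the meter and the spool where they are.

Things in the scene. Friction and masses are not known exactly. Their poses are not given: they have to be found in the camera images.
- plate: flat blue soak-test plate fixed to the bench, 270 (x) x 300 (y) x 4 mm, with brass contact strips marking six bays in two rows of three, centred at x = -65, +65 mm and y = -100, 0, +100 mm; each present module stands in a bay, its length within 0.2 rad of the plate's x. Origin: centre of its underside.
- crate: orange open reject crate fixed to the bench, 250 (x) x 210 (y) x 80 mm high outside, walls and floor 5 mm thick. Origin: centre of its underside, z up. It may be on either side of the plate.
- panel: grey switch box fixed to the bench, 190 (x) x 200 (y) x 50 mm high, carrying both switches on its top; on the other side of the plate from the crate. Origin: centre of its underside, z up. The isolator stands at its y = +50 mm, the load switch at its y = -55 mm, both at x = 0.
- isolator (a joint): angle of the isolator, a toggle lever with a red cross-bar handle that swings in the switch box's x-z plane: 0 rad = OFF, leaning 0.6 rad towards the box's -x (white mark); 1.2 rad = ON, leaning 0.6 rad towards the box's +x (yellow mark). Starts ON. Its weighted handle goes over centre: it falls to and stays at the nearer end once it is more than about 0.2 rad past the middle (0.02 N m friction); a push of 1 to 2 N at the handle moves it.
- isolator_tip (a point): centre of the isolator's red cross-bar, a cylinder 20 mm in diameter and 50 mm long lying along the switch box's y, on a 12 mm rod, 80 mm from the hinge. Between about 125 and 141 mm above the bench.
- isolator_hinge (a point): point on the isolator's hinge axis (which runs along the switch box's y), midway along it, 60 mm above the bench. Axes as those of the switch box.
- load_switch (a joint): angle of the rotary load switch, which turns about the vertical: 0 rad = OFF, handle bar along the switch box's x, its white pointer line towards the box's -x (white dot); grows clockwise seen from above to 1.05 rad = ON (yellow dot). Starts ON. A detent (up to 0.06 N m; 0.02 N m friction) snaps it to the nearer end once it is more than about 0.2 rad past the middle.
- load_grip (a point): point on the load switch's axis at gripping height, 94 mm above the bench, in the black handle bar, 60 mm long x 16 mm wide x 34 mm high (from 75 to 109 mm above the bench). The point turns with the bar: its x axis lies along the bar, away from the pointer line.
- fail_1: boxy power module, 80 mm long (own x) x 44 mm wide (own y) x 46 mm high (own z, up), black and grey body 40 mm high with a RED cap (66 x 38 mm, 6 mm thick) on top; about 0.15 to 0.31 kg. Origin at the centre of the whole block (23 mm above its underside). A failed module, to be rejected; may be absent.
- fail_2: boxy power module, 80 mm long (own x) x 44 mm wide (own y) x 46 mm high (own z, up), black and grey body 40 mm high with a RED cap (66 x 38 mm, 6 mm thick) on top; about 0.15 to 0.31 kg. Origin at the centre of the whole block (23 mm above its underside). A failed module, to be rejected; may be absent.
- fail_3: boxy power module, 80 mm long (own x) x 44 mm wide (own y) x 46 mm high (own z, up), black and grey body 40 mm high with a RED cap (66 x 38 mm, 6 mm thick) on top; about 0.15 to 0.31 kg. Origin at the centre of the whole block (23 mm above its underside). A failed module, to be rejected; may be absent.
- fail_4: boxy power module, 80 mm long (own x) x 44 mm wide (own y) x 46 mm high (own z, up), black and grey body 40 mm high with a RED cap (66 x 38 mm, 6 mm thick) on top; about 0.15 to 0.31 kg. Origin at the centre of the whole block (23 mm above its underside). A failed module, to be rejected; may be absent.
- fail_5: boxy power module, 80 mm long (own x) x 44 mm wide (own y) x 46 mm high (own z, up), black and grey body 40 mm high with a RED cap (66 x 38 mm, 6 mm thick) on top; about 0.15 to 0.31 kg. Origin at the centre of the whole block (23 mm above its underside). A failed module, to be rejected; may be absent.
- good: boxy power module, 80 mm long (own x) x 44 mm wide (own y) x 46 mm high (own z, up), black and grey body 40 mm high with a GREEN cap (66 x 38 mm, 6 mm thick) on top; about 0.15 to 0.31 kg. Origin at the centre of the whole block (23 mm above its underside). The passed module, always present, which stays on the plate.
- meter: yellow multimeter lying on the bench, 80 (x) x 160 (y) x 35 mm. Bystander. Origin: centre of its underside.
- spool: grey solder spool standing on the bench, 60 mm in diameter, 50 mm high. Bystander. Origin: centre of its underside.
Things that resemble listed ones, but are neither listed nor needed, are in the scene too. What is shaped like the fail_2 but purple is not meant.

How it is judged:
By the outcome, as a careful person would: the job done as asked, in the order asked, and still so for the second after the job is handed in, with the robot touching nothing.
Of fail_1, fail_2, fail_3, fail_4, fail_5 only 3 to 5 are there at a start; the rules pass over those that are not, and their reading is None.
At some moment in a run one of fail_1, fail_2, fail_3, fail_4, fail_5 may be knocked a few centimetres aside while the robot is not near it.
Once in a run the grip may slacken for a moment while it holds something.
It also fails if it takes over 210 s, if anything falls off the work surface, if the arm or the gripper's body presses on something with over 40 N, if the wrist force passes 120 N, or if a joint passes its speed limit or range.

ROBOT

A 6-joint arm with a two-finger parallel gripper is mounted at the origin on the work surface. World frame = base frame: x ahead of the robot, y to its left, z up, the work surface at z = 0. Lengths are in m, angles in rad, forces in N, time in s.
With the tool pointing down it reaches from about 0.325 to 0.775 m from the base axis. Payload 5.5 kg.
Tool frame: the origin (TCP) lies between the finger pads; the fingertips stand 8 mm ahead of it and the grasp point (between the pads) lies 11 mm behind it (tcp_to_tips is the distance from the TCP to the fingertips, in m); z points along the fingers, y is the line along which they close (so a half turn about z gives the same grasp; the last joint's range is limited). The gripper opens to 88 mm and grips with 3 to 60 N. Pads are 20 mm wide; open, the fingers measure 115 mm over their backs; the gripper's body (75 mm by 178 mm) begins 61 mm behind the grasp point.
Start: joints at [-0.057, 0.091, 1.231, -0, 1.82, -0.057], TCP at [0.6, -0, 0.231] pointing down, gripper open.
Joint ranges: [-2.87, 2.87], [-0.86, 2.18], [0.17, 2.46], [-1.51, 4.65], [0.06, 2.69], [-2.65, 2.65]. Speed limits (rad/s): [2.57, 2.57, 3.01, 3.14, 3.14, 3.14].

INTERFACE

Orientations are given as a unit quaternion [w, x, y, z].
In Python, from bench import * gives the robot as it stands. Calls block until the motion is done:
- move_to(position, orientation): joint-space move of the TCP to a pose.
- move_l(position, speed=0.15, orientation=None): straight line of the TCP; orientation=None keeps the orientation; speed is the mean speed in m/s.
- movej(angles): joint-space move.
- gripper_open() and close(): open the fingers fully, or close them until they stop; the grip force is fixed at half the most.
- hold(seconds).
- inverse_kinematics(position, orientation): joint angles nearest the present ones, or None.
- state(): the state.
- get_image(name): name is "scene" or "side" or "wrist"; returns a dict with "frame" (480x640x3 uint8, blue, green, red), "depth" (480x640 float32, m along the optical axis (not along the pixel's ray), 0 where there is no reading), "camera_matrix" (3x3 intrinsics, pixels), "view" (4x4, takes a point from world to camera coordinates). Camera axes: x right, y up, looking along -z (the intrinsics and any distortion apply to the point x, -y, -z); pixel columns grow to the right and rows downward; lengths in m; the calibration is good to about 2 mm. A picture is of the moment at which its call begins.
A pose or a line that the arm cannot do raises IKError and nothing moves.
- job_done(): hands the job in; it is judged then, once.
The state is a dict: "time": time; "joint_pos": joint angles; "dq": joint speeds; "joint_torque": joint torques, N m; "ee_pos": TCP position; "ee_rot": TCP orientation; "ft_force": force on the tool from outside, world axes, zero at the start; "moment": the same for the moment, N m; "finger_gap": finger opening in m; "finger_force": force on a finger pad.
Only numpy, scipy, OpenCV 4.12 (cv2) and the standard library are available. Lean on these libraries where they do the work, as an engineer would, in place of code of your own. Each camera call takes 0.05 s, during which the arm holds its last target. There are 200 camera calls.

## Working session

There is one attempt and no reset: what is moved stays moved. The work goes in short steps, each a Python script; the robot and the scene stay as the last script left them, time stands still between calls to the robot, and variables do not carry over. Pictures are saved under pics/ and viewed, at most 14 in all, crops included, and the job is handed in when it is done.

```bash
ls; mkdir -p pics; cat > h.py <<'E'
from bench import *
import numpy as np, cv2
def snap(name,fn=None):
    g=get_image(name)
    if fn: cv2.imwrite('pics/'+fn,g['frame'])
    return g
def cloud(g):
    d=g['depth'];K=np.array(g['camera_matrix']);V=np.array(g['view'])
    v,u=np.mgrid[:d.shape[0],:d.shape[1]]
    p=np.stack([(u-K[0,2])/K[0,0]*d,-(v-K[1,2])/K[1,1]*d,-d,np.ones_like(d)],-1)
    P=(p@np.linalg.inv(V).T)[...,:3]
    P[d<=0]=np.nan
    return P
def down(yaw):  # tool z down; tool x axis at yaw, y at yaw-90deg
    return [0,np.cos(yaw/2),np.sin(yaw/2),0]
E
python3 - <<'E'
from h import *
s=state();print(s)
for n in('scene','side','wrist'):
    g=snap(n,n+'0.png');print(n,np.array(g['camera_matrix']).round(1).tolist(),np.linalg.inv(g['view']).round(3).tolist())
    np.savez('/tmp/'+n,P=cloud(g),f=g['frame'])
E
```

```text
pics
{'time': 0.0, 'joint_pos': array([-5.66671575e-02,  9.18559320e-02,  1.23186646e+00, -7.67055758e-06,
        1.81980881e+00, -5.66792304e-02]), 'dq': array([ 0.00034839, -0.00046412, -0.00230063,  0.00040141,  0.00047343,
       -0.00211084]), 'joint_torque': array([-3.13584051e-04, -4.46447504e+01, -4.06449509e+01,  6.96761138e-02,
        2.93726998e-02, -1.50731516e-04]), 'ee_pos': array([5.99718318e-01, 3.13657231e-05, 2.29519598e-01]), 'ee_rot': array([-7.20623379e-04,  7.07102846e-01,  7.07110052e-01, -6.48229320e-04]), 'ft_force': array([ 0.23932852,  0.4031278 , -0.23365391]), 'moment': array([ 0.02413998,  0.02682095, -0.0839869 ]), 'finger_force': 0.0, 'finger_gap': 0.0878147640009032}
scene [[462.6, 0.0, 326.8], [0.0, 462.6, 246.5], [0.0, 0.0, 1.0]] [[-0.226, -0.745, 0.628, 1.217], [0.974, -0.169, 0.15, 0.147], [-0.005, 0.645, 0.764, 0.936], [0.0, 0.0, 0.0, 1.0]]
side [[496.7, 0.0, 319.3], [0.0, 496.7, 247.8], [0.0, 0.0, 1.0]] [[0.753, 0.489, -0.441, 0.104], [-0.658, 0.541, -0.524, -0.554], [-0.018, 0.684, 0.729, 0.846], [0.0, 0.0, 0.0, 1.0]]
wrist [[393.4, 0.0, 317.6], [0.0, 393.4, 235.3], [0.0, 0.0, 1.0]] [[1.0, -0.0, 0.002, 0.601], [-0.0, 0.961, 0.276, 0.077], [-0.002, -0.276, 0.961, 0.383], [0.0, 0.0, 0.0, 1.0]]
```

View pics/scene0.png

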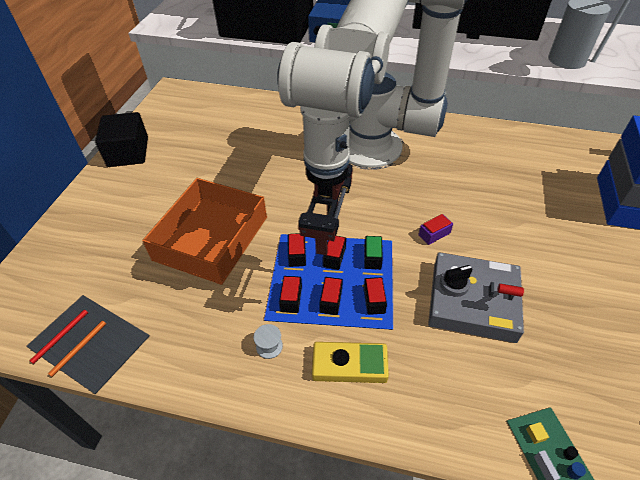

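View pics/side0.png

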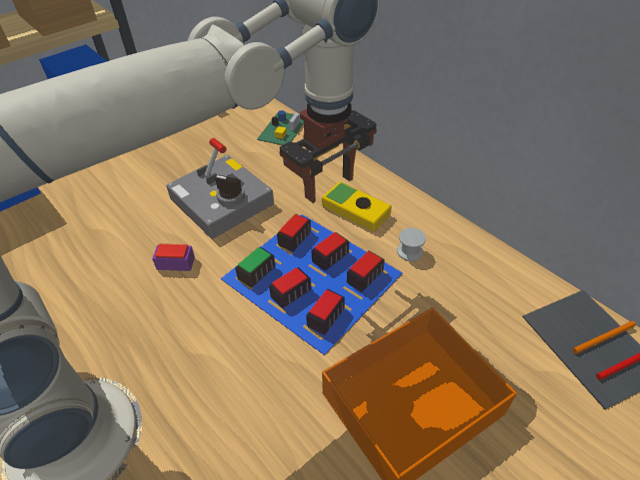

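Scene view: there are five red-capped modules on the plate, at (297,247), (335,250), (290,292), (330,294) and (375,293), with the green one at (374,250). The red-capped block at (435,228) is off the plate and has a purple body, so it isn't one of them. The crate is at (205,230), the panel at (477,295) with the load switch at (457,277) and the isolator bar at (511,290).

```bash
cat >> h.py <<'E'
def rect(xy):
    (c,(w,h),a)=cv2.minAreaRect((xy*1000).astype(np.float32))
    if w<h: w,h,a=h,w,a+90
    a=(a+90)%180-90
    return np.array(c)/1000,w,h,np.radians(a)
def blobs(P,m,minpx=60):
    n,l,st,_=cv2.connectedComponentsWithStats(m.astype(np.uint8))
    out=[]
    for i in range(1,n):
        if st[i,4]>=minpx:
            q=P[(l==i)]; q=q[~np.isnan(q[:,0])]
            out.append((q,st[i]))
    return out
def modules(P,f,zlo=0.04,zhi=0.06):
    """red/green caps: list of (colour, centre, w, h, yaw)"""
    hsv=cv2.cvtColor(f,cv2.COLOR_BGR2HSV);H,S,V=hsv[...,0],hsv[...,1],hsv[...,2]
    z=P[...,2];ok=(z>zlo)&(z<zhi)&(S>130)&(V>60)
    r=[]
    for nm,m in(('red',ok&((H<6)|(H>174))),('green',ok&(H>45)&(H<80))):
        for q,s in blobs(P,m): 
            c,w,h,a=rect(q[:,:2]); r.append((nm,c.round(4),round(w),round(h),round(a,3),q[:,2].mean().round(4),s[:2]+s[2:4]//2))
    return r
E
python3 - <<'E'
from h import *
for n in('scene','side'):
    d=np.load(f'/tmp/{n}.npz');P,f=d['P'],d['f'];print(n)
    for r in modules(P,f): print(*r)
    hsv=cv2.cvtColor(f,cv2.COLOR_BGR2HSV);H,S,V=hsv[...,0].astype(int),hsv[...,1],hsv[...,2];x,y,z=P[...,0],P[...,1],P[...,2]
    m=(abs(z-.05)<.006)&(y>.1)&(y<.5)&(x>.3)&(x<.85)
    q,s=max(blobs(P,m),key=lambda b:len(b[0]));print('panel',rect(q[:,:2]),q[:,2].mean())
    m=(z<.012)&(z>-.01)&(H>110)&(H<130)&(S>150)&(x<.9)&(x>.3)
    q=P[m];print('plate',rect(q[:,:2]))
    m=(abs(z-.08)<.008)&(H>3)&(H<18)&(S>150)&(y<0)&(x<.8)&(x>.2)
    q=P[m];print('crate',rect(q[:,:2]))
    m=(z>.11)&(z<.16)&(y>.1)&(y<.5)&((H<6)|(H>174))&(S>150)&(x>.3)
    q=P[m];print('bar',np.nanmean(q,0),rect(q[:,:2]))
    m=(z>.1)&(z<.115)&(y>.1)&(y<.5)&(V<90)&(x>.3)&(x<.8)
    q=P[m];print('knob',np.nanmean(q,0),rect(q[:,:2]))
    m=(z>.01)&(z<.06)&(y>.05)&(y<.4)&((H<6)|(H>174))&(S>150)&(x>.2)&(x<.5)
E
```

```text
scene
red [0.3408 0.2362] 67 38 -0.758 0.0448 [437 223]
red [ 0.494 -0.104] 70 38 0.27 0.0488 [297 244]
red [ 0.4784 -0.0088] 74 39 -0.013 0.0486 [336 247]
red [ 0.63   -0.0821] 68 39 0.157 0.0488 [290 289]
red [0.6118 0.0126] 69 39 0.063 0.0487 [331 290]
red [0.5892 0.1132] 69 40 0.308 0.0488 [376 290]
green [0.4582 0.0875] 72 39 0.165 0.0485 [374 246]
panel (array([0.53655219, 0.34345685]), 200.40150451660156, 194.0974884033203, np.float64(-1.5621282529140013)) 0.04884665069498328
plate (array([0.60787537, 0.20506363]), 806.2589721679688, 365.7960510253906, np.float64(1.2794417098502657))
crate (array([ 0.45051059, -0.4806311 ]), 513.6705932617188, 270.1676940917969, np.float64(1.3023591431367791))
bar [0.58563269 0.39352572 0.13082825] (array([0.58290381, 0.39402399]), 49.93785095214844, 18.770660400390625, np.float64(1.5532048162143781))
knob [0.54138351 0.28563902 0.10645184] (array([0.53877686, 0.28815356]), 58.89292526245117, 18.54532814025879, np.float64(-0.9928932331458737))
side
red [0.5888 0.1116] 65 39 0.258 0.0493 [293 226]
red [0.6125 0.0108] 67 38 0.065 0.0492 [330 245
[... 214 characters left out ...]
.4588 0.0866] 67 37 0.191 0.0494 [254 260]
panel (array([0.53622845, 0.34547742]), 206.95993041992188, 191.55433654785156, np.float64(-1.5691256796798971)) 0.049653974077564646
plate (array([ 5.45281738e-01, -1.22070313e-06]), 300.8006896972656, 270.3207092285156, np.float64(-1.4263613163920759))
crate (array([ 0.48636441, -0.3472392 ]), 251.34326171875, 210.92799377441406, np.float64(-0.1524637087201098))
bar [0.57762505 0.38831135 0.13104276] (array([0.57878387, 0.39211923]), 49.520172119140625, 16.974063873291016, np.float64(-1.5265514131657283))
knob [0.53671118 0.28315378 0.10625648] (array([0.53697894, 0.28928397]), 59.450042724609375, 20.7744197845459, np.float64(-1.0868693969539904))
```

View pics/wrist0.png

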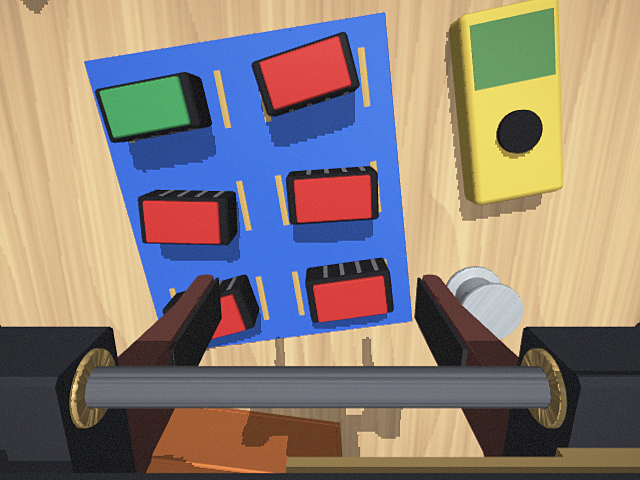

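The wrist view shows the plate with five red caps and the green one at (150,105), and the fingers clear of everything. The numbers agree across cameras, so the load switch comes first.

```bash
cat >> h.py <<'E'
PAN=np.array([.5365,.3445]);KN=PAN+[0.001,-.055];IS=PAN+[0,.05]
def st(t=''):
    s=state();print(t,'t%.1f'%s['time'],'gap%.4f'%s['finger_gap'],'ff%.1f'%s['finger_force'],s['ee_pos'].round(3),'F',s['ft_force'].round(1));return s
def turn(frm,to):
    x,y=KN
    gripper_open(); move_to([x,y,.22],down(frm)); move_l([x,y,.086],.15); st('at knob'); close(); st('closed')
    q0=np.array(state()['joint_pos']);d=frm-to
    for k in range(1,6):
        q=q0.copy();q[5]+=d*k/5;movej(q)
    hold(.2);st('turned');gripper_open();hold(.2);move_l([x,y,.23],.2);st()
def knob(tag=None):
    for n in('scene','side'):
        g=snap(n,tag and f'{tag}_{n}.png');P=cloud(g);f=g['frame']
        hsv=cv2.cvtColor(f,cv2.COLOR_BGR2HSV);H,S,V=[hsv[...,i].astype(int) for i in range(3)];x,y,z=P[...,0],P[...,1],P[...,2]
        near=lambda c,r:np.hypot(x-c[0],y-c[1])<r
        q=P[(z>.1)&(z<.115)&near(KN,.05)&(V<90)]
        b=P[(z>.11)&(z<.16)&near(IS,.09)&((H<6)|(H>174))&(S>150)]
        print(n,'knob',len(q)>20 and rect(q[:,:2]),'bar',len(b)>20 and np.nanmean(b,0).round(3))
E
python3 - <<'E'
from h import *
turn(np.pi-1.05,np.pi)
move_to([.5,.1,.3],down(np.pi/2))
knob('k1')
E
```

```text
at knob t2.5 gap0.0878 ff0.0 [0.538 0.29  0.087] F [-0.1  0.3  0.1]
closed t3.6 gap0.0158 ff30.0 [0.537 0.289 0.086] F [-4.7 -2.1  2.1]
turned t5.4 gap0.0159 ff30.0 [0.537 0.29  0.086] F [ 2.   4.5 -2.1]
 t7.7 gap0.0880 ff0.0 [0.537 0.289 0.228] F [ 0.1 -0.2 -0.1]
scene knob (array([0.53795483, 0.28918265]), 61.361263275146484, 16.899017333984375, np.float64(-0.00274824908690727)) bar [0.586 0.394 0.131]
side knob (array([0.53595569, 0.29031406]), 59.476993560791016, 20.85332679748535, np.float64(0.022135435563709036)) bar [0.574 0.391 0.13 ]
```

```bash
cat >> h.py <<'E'
def throw(sgn):  # sgn -1: off (push to -x), +1: on
    x,y=IS; close()
    move_to([x-sgn*.08,y,.23],down(np.pi)); move_l([x-sgn*.08,y,.118],.15); st('down')
    move_l([x+sgn*.018,y,.118],.1); st('pushed')
    move_l([x-sgn*.04,y,.118],.15); move_l([x-sgn*.04,y,.23],.2); gripper_open()
    move_to([.5,.1,.3],down(np.pi/2)); knob(f'iso{sgn}')
E
python3 -c "
from h import *
throw(-1)
d=[modules(cloud(g),g['frame']) for g in (snap('scene'),snap('side'))]
for r in d[0]+d[1]: print(*r)"
```

```text
down t12.4 gap0.0007 ff0.0 [0.617 0.395 0.12 ] F [-0.1  0.4  0.8]
pushed t13.5 gap0.0005 ff0.4 [0.519 0.395 0.118] F [-0.4  0.5  1.6]
scene knob (array([0.53934796, 0.28885843]), 59.2034912109375, 16.228317260742188, np.float64(-0.005335643243973754)) bar [0.496 0.394 0.131]
side knob (array([0.53540906, 0.28914078]), 59.7353515625, 21.128334045410156, np.float64(-0.009281515873089657)) bar [0.488 0.389 0.131]
red [0.3402 0.2373] 69 38 -0.776 0.0449 [437 223]
red [ 0.4789 -0.0082] 73 39 -0.031 0.0487 [334 246]
red [ 0.5255 -0.1001] 68 38 0.282 0.0487 [295 254]
red [ 0.6305 -0.0821] 67 39 0.155 0.0487 [290 289]
red [0.6124 0.0126] 69 39 0.066 0.0487 [331 290]
red [0.5891 0.1133] 69 40 0.291 0.0488 [376 290]
green [0.4587 0.0875] 70 39 0.166 0.0486 [374 246]
red [0.5891 0.1119] 68 38 0.279 0.0493 [293 226]
red [0.6117 0.0103] 69 38 0.076 0.0493 [330 245]
red [0.3395 0.2359] 65 38 -0.772 0.0451 [171 251]
red [ 0.6291 -0.0825] 68 38 0.141 0.0491 [366 264]
red [ 0.4793 -0.0099] 67 39 -0.032 0.0493 [289 281]
red [ 0.5256 -0.1022] 67 37 0.275 0.0493 [336 296]
green [0.4583 0.0866] 66 40 0.173 0.0492 [254 260]
```

View pics/iso-1_side.png

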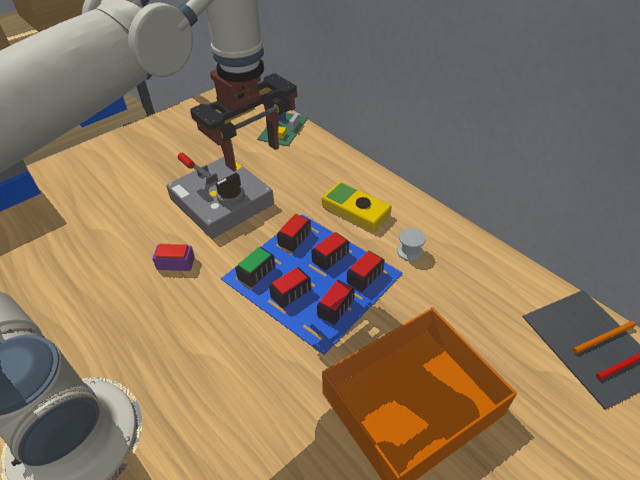

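Both switches are off: the bar at (187,160) leans towards −x and the knob at (228,185) lies along x. One module has already been knocked, now at (336,298). Next I pick the modules one at a time, looking again before each.

```bash
cat >> h.py <<'E'
CR=np.array([.4864,-.3472]);CY=-.1525
def reds():
    L=[]
    for n in('scene','side'):
        g=snap(n)
        L+=[(r[1],r[4]) for r in modules(cloud(g),g['frame']) if r[0]=='red' and r[1][1]>-.19 and r[1][0]>.4 and 60<r[2]<80 and 33<r[3]<45]
    out=[]
    while L:
        c=L[0][0];m=[l for l in L if np.linalg.norm(l[0]-c)<.02];L=[l for l in L if np.linalg.norm(l[0]-c)>=.02]
        out.append((np.mean([l[0] for l in m],0),np.mean([l[1] for l in m]),len(m)))
    return out
def pick(c,yaw,slot,zrel):
    x,y=c
    move_to([x,y,.16],down(yaw+np.pi)); move_l([x,y,.022],.15); close(); st('grip')
    move_l([x,y,.2],.2); hold(.2); s=st('lift')
    if s['finger_gap']<.035: print('LOST');gripper_open();return False
    cs,sn=np.cos(CY),np.sin(CY);p=CR+[cs*slot[0]-sn*slot[1],sn*slot[0]+cs*slot[1]]
    move_to([*p,.2],down(CY+np.pi/2)); s=st('over crate')
    if s['finger_gap']<.035: print('LOST at crate');gripper_open();return False
    move_l([*p,zrel],.15); st('rel'); gripper_open(); hold(.2); move_l([*p,.22],.25); st('up'); return True
E
python3 - <<'E'
from h import *
R=reds()
for r in R: print(r)
t=min(R,key=lambda r:np.linalg.norm(r[0]-[.5255,-.101]))
pick(t[0],t[1],(-.058,-.046),.04)
move_to([.4,-.25,.3],down(np.pi/2))
for r in reds(): print(r)
snap('side','p1.png')
E
```

```text
(array([ 0.4782 , -0.00855]), np.float64(-0.012), 2)
(array([ 0.52515, -0.10145]), np.float64(0.2715), 2)
(array([ 0.62955, -0.08255]), np.float64(0.14200000000000002), 2)
(array([0.6126, 0.0124]), np.float64(0.0655), 2)
(array([0.5881, 0.1131]), np.float64(0.3025), 2)
grip t21.4 gap0.0436 ff30.0 [ 0.525 -0.101  0.022] F [-0.2 -0.6  0.7]
lift t22.6 gap0.0437 ff30.0 [ 0.525 -0.101  0.198] F [ 0.  -0.5 -1.1]
over crate t23.9 gap0.0441 ff30.0 [ 0.422 -0.383  0.2  ] F [-0.2 -0.5 -2.3]
rel t25.2 gap0.0437 ff30.0 [ 0.423 -0.384  0.041] F [-0.3 -0.7 -1.6]
up t27.1 gap0.0876 ff0.0 [ 0.422 -0.384  0.218] F [ 0.5 -0.8 -0.3]
(array([ 0.4788, -0.0088]), np.float64(-0.012), 1)
(array([ 0.6289, -0.0822]), np.float64(0.155), 1)
(array([0.6128, 0.0128]), np.float64(0.069), 1)
(array([0.5889, 0.1128]), np.float64(0.28600000000000003), 2)
```

View pics/p1.png

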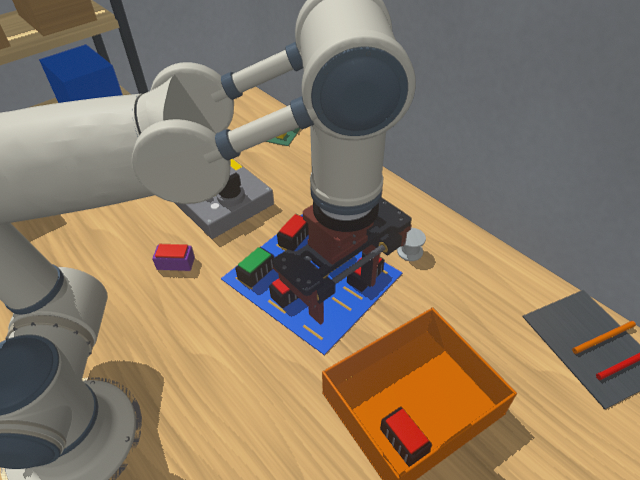

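The first module stands in the crate at (407,434), so I'll continue with the rest.

```bash
python3 - <<'E'
from h import *
slots=[((.058,-.046),.04),((-.058,.046),.04),((.058,.046),.04),((0,0),.075)]
for i,(s,z) in enumerate(slots):
    R=reds()
    if not R: print('none');break
    t=min(R,key=lambda r:r[0][1]);print(len(R),t)
    if not pick(t[0],t[1],s,z): break
    move_to([.42,-.22,.3],down(np.pi/2))
move_to([.45,.1,.3],down(np.pi/2))
print(reds());snap('side','p2.png');st()
E
```

```text
4 (array([ 0.6285, -0.0823]), np.float64(0.165), 1)
grip t31.0 gap0.0441 ff29.9 [ 0.629 -0.082  0.022] F [-0.4 -0.5 -0.4]
lift t32.2 gap0.0437 ff29.9 [ 0.628 -0.082  0.198] F [-0.3  0.2 -2.3]
over crate t33.5 gap0.0439 ff29.9 [ 0.537 -0.401  0.2  ] F [ 0.8 -0.9 -2.1]
rel t34.7 gap0.0440 ff29.9 [ 0.537 -0.402  0.042] F [-1.1  0.1 -2.4]
up t36.6 gap0.0881 ff0.0 [ 0.536 -0.401  0.218] F [ 0.9 -0.7 -0.9]
3 (array([ 0.4781, -0.0082]), np.float64(-0.033), 1)
grip t40.5 gap0.0438 ff30.0 [ 0.478 -0.008  0.022] F [ 0.1 -0.5 -0.3]
lift t41.7 gap0.0443 ff30.0 [ 0.478 -0.008  0.199] F [ 0.6 -0.2 -1.1]
over crate t42.8 gap0.0438 ff30.0 [ 0.436 -0.292  0.2  ] F [ 0.2  1.  -2.3]
rel t44.0 gap0.0436 ff30.0 [ 0.437 -0.293  0.041] F [-0.2 -0.4 -1.4]
up t45.9 gap0.0877 ff0.0 [ 0.436 -0.293  0.218] F [-0.4  0.6 -0.5]
2 (array([0.6116, 0.0123]), np.float64(0.061), 1)
grip t49.6 gap0.0440 ff30.0 [0.612 0.012 0.022] F [-0.4 -0.4 -0.4]
lift t50.9 gap0.0441 ff30.0 [0.611 0.012 0.198] F [ 0.1  0.2 -1. ]
over crate t52.1 gap0.0440 ff30.0 [ 0.551 -0.31   0.2  ] F [ 0.2 -0.8 -1.4]
rel t53.3 gap0.0438 ff30.0 [ 0.551 -0.311  0.041] F [ 0.2 -0.4 -1.4]
up t55.2 gap0.0879 ff0.0 [ 0.55  -0.31   0.218] F [ 0.6  0.5 -0.4]
1 (array([0.5902, 0.1137]), np.float64(0.305), 1)
grip t59.4 gap0.0435 ff30.0 [0.59  0.114 0.022] F [-0.4 -0.3 -0.1]
lift t60.6 gap0.0440 ff30.0 [0.59  0.114 0.198] F [ 0.1 -0.4 -2.8]
over crate t62.3 gap0.0437 ff30.0 [ 0.487 -0.346  0.2  ] F [-0.1  0.1 -3.2]
rel t63.3 gap0.0435 ff30.0 [ 0.487 -0.348  0.076] F [ 0.1  0.6 -1.7]
up t65.1 gap0.0880 ff0.0 [ 0.486 -0.347  0.218] F [-0.3  1.   0.4]
[]
 t67.1 gap0.0881 ff0.0 [0.45  0.099 0.3  ] F [ 0.9 -0.4 -0.4]
```

View pics/p2.png

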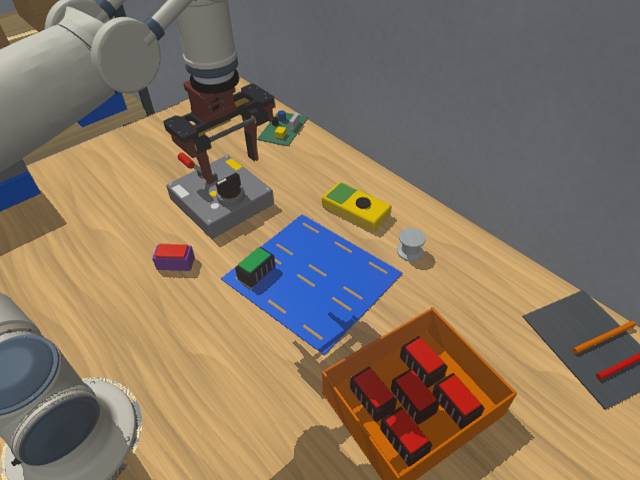

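All five red modules are in the crate, around (412,397), and only the green one is left on the plate at (255,265). Next the isolator goes on, with a check, then the load switch.

```bash
python3 - <<'E'
from h import *
throw(1)
g=snap('scene');P=cloud(g);f=g['frame'];hsv=cv2.cvtColor(f,cv2.COLOR_BGR2HSV)
m=(P[...,2]>.11)&(P[...,2]<.16)&(np.hypot(P[...,0]-IS[0],P[...,1]-IS[1])<.09)&((hsv[...,0]<6)|(hsv[...,0]>174))&(hsv[...,1]>150)
bx=np.nanmean(P[m],0)[0];print('bar x',bx)
if bx>.57:
    turn(np.pi,np.pi-1.05)
    move_to([.5,.1,.3],down(np.pi/2)); knob('fin')
E
```

```text
down t70.5 gap0.0004 ff0.0 [0.457 0.395 0.119] F [ 1.1 -0.2 -0.5]
pushed t71.7 gap0.0010 ff1.3 [0.554 0.394 0.118] F [-3.4 -1.8  0.9]
scene knob (array([0.53813983, 0.28888757]), 61.6994743347168, 16.243396759033203, np.float64(0.01850979765270215)) bar [0.586 0.393 0.131]
side knob (array([0.53569611, 0.28837405]), 59.160892486572266, 19.372859954833984, np.float64(-0.029267341431643803)) bar [0.575 0.39  0.13 ]
bar x 0.5857493849916352
at knob t78.0 gap0.0876 ff0.0 [0.538 0.29  0.087] F [-0.3 -0.8 -0.2]
closed t79.1 gap0.0155 ff30.0 [0.537 0.29  0.086] F [-0.1  1.8 -0.6]
turned t80.9 gap0.0162 ff30.0 [0.537 0.289 0.086] F [-2.8 -5.2  2.8]
 t83.2 gap0.0879 ff0.0 [0.537 0.289 0.228] F [-0.3  0.5 -0.3]
scene knob (array([0.53807941, 0.28826437]), 59.933311462402344, 18.75790023803711, np.float64(-1.0523216062919647)) bar [0.586 0.394 0.131]
side knob (array([0.53584827, 0.28803464]), 62.18797302246094, 20.459125518798828, np.float64(-1.106539904239479)) bar [0.574 0.391 0.129]
```

View pics/fin_scene.png

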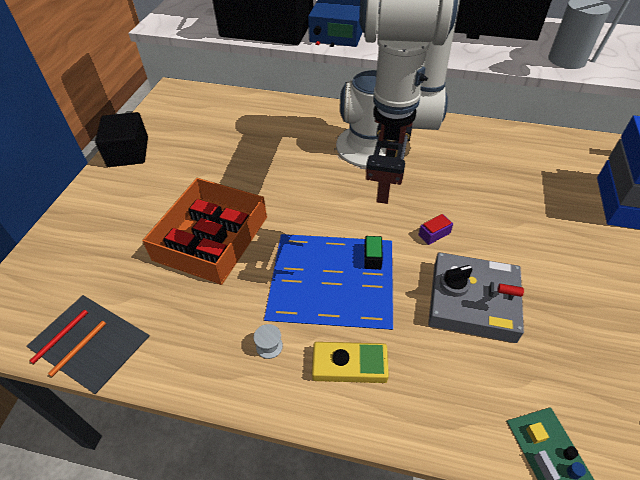

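The final view shows five red modules in the crate at (208,228), and the isolator at (511,290) and load switch at (457,277) both on. The green module, meter and spool haven't moved, and the robot is clear of everything.

```bash
python3 -c "
from h import *
print(job_done())"
```

```text
the job is handed in; nothing more can be done
None
```

The job is handed in: all five red modules are in the reject crate, the switches were worked in the order asked and both are back on, and the green module, meter and spool were left where they were.

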